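# Pop open the fuse hatch of the bench power unit

## Task

Open the fuse hatch of the green power unit on the woodworking bench: with a fingertip, gently press the black round pad on the orange hatch all the way down once, so that its push-push latch lets go, then draw the fingertip straight up and let the hatch spring open. Back off and watch it for two seconds without touching it, to be sure that it stays wide open; do not push it shut again. Nothing is gripped or lifted: leave the red stop button unpressed, and the wooden cup, the block and the mallet as they stand.

Things in the scene. Friction and masses are not known exactly. Their poses are not given: they have to be found in the camera images.
- power_unit: Green bench power unit, fixed to the table: a box 240 (x) x 220 (y) x 100 mm high. Origin: centre of its underside; x points from its front to its back, y to its left, z up. On its flat top: orange hatch at the front right, red stop button at left, two white outlets (3 mm high) behind the hatch.
- hatch (a joint): Hinge angle of the orange fuse hatch (rad): 0 to 0.01 latched shut, negative when pressed in (hard stop -0.094), positive as it opens upward (stop 0.75, wide open). Pressed past -0.05 the latch lets go, and as the finger withdraws a spring throws the hatch wide open within 0.8 s. A shallower press leaves it latched. Pushing the open hatch fully down latches it again.
- latch_pin (a joint): Sideways travel (m, along the unit's y) of the small latch pin hidden inside the unit under the hatch; not to be touched. 0 at the start; it goes to about +0.003 to +0.008 as the first press releases the hatch, and to about -0.008 only when the popped hatch is pushed shut again.
- hatch_pad (a point): Centre of the top of the black round pad (28 mm across, 1.5 mm proud) on the orange hatch, the place to press straight down; 113 mm above the table when shut, moves with the hatch. 22 mm from the hatch's front edge, 83 mm from its hinge. Pressing takes 2 to 3 N; the latch lets go about 4 mm down, and about 8 mm down is the hard stop.
- hatch_hinge (a point): Middle of the hatch's hinge line, parallel to the unit's y axis, 109 mm above the table. The hatch is a flat plate 105 x 105 x 10 mm that runs from here towards the unit's front (-x); its top lies 112 mm above the table. Open, its front edge stands about 70 mm higher.
- stop (a joint): Travel of the red stop button (m): 0 released, 0.006 fully pressed (8 N). It must stay released.
- stop_top (a point): Centre of the top of the red stop button, 34 mm across, in a yellow round collar 50 mm across, on the left of the unit's top; it stands about 22 mm above the unit's top.
- cup: Loose dark wooden cup, 68 mm across the rim, 85 mm high, standing beside the unit. Origin: centre of its underside.
- block: Loose pale cedar block, 70 x 70 x 90 mm high, standing beside the unit. Origin: centre of its underside.
- mallet: Loose wooden mallet lying behind the unit: head 60 x 110 x 60 mm high, handle 24 mm thick sticking out 145 mm along the mallet's +y. Origin: on the table, between head and handle (the head's centre lies 60 mm to -y).

How it is judged:
By the outcome, as a careful person would: the job done as asked, in the order asked, and still so for the second after the job is handed in, with the robot touching nothing.
It also fails if it takes over 32 s, if anything falls off the work surface, if the arm or the gripper's body presses on something with over 40 N, if the wrist force passes 120 N, or if a joint passes its speed limit or range.

## Robot

A 7-joint arm with a two-finger parallel gripper is mounted at the origin on the work surface. World frame = base frame: x ahead of the robot, y to its left, z up, the work surface at z = 0. Lengths are in m, angles in rad, forces in N, time in s.
With the tool pointing down it reaches from about 0.425 to 0.925 m from the base axis. Payload 6.8 kg.
Tool frame: the origin (TCP) lies at the very end of the fingers, on their centre line; the grasp point (between the pads) lies 19 mm behind it; z points along the fingers, y is the line along which they close (so a half turn about z gives the same grasp; the last joint's range is limited). The gripper opens to 85 mm and grips with 20 to 120 N. Pads are 22 mm wide; open, the fingers measure 114 mm over their backs; the gripper's body (76 mm by 85 mm) begins 54 mm behind the grasp point. The pads swing forward as they close: fully open they stand 13 mm farther back than shut.
Start: joints at [-1.376, 0.477, 0.022, 1.555, -0.011, 1.109, -0.083], TCP at [0.201, 0.644, 0.231] pointing down, gripper open.
Joint ranges: [-2.96, 2.96], [-0.34, 2.1], [-1.41, 1.46], [0.24, 2.44], [-1.37, 4.51], [0.17, 1.92], [-2.96, 2.96]. Speed limits (rad/s): [2.39, 2.39, 3.14, 3.14, 3.14, 3.14, 3.14].

## Interface

Orientations are given as a rotation vector (axis times angle).
In Python, from bench import get_obs, viewer, r gives the robot as it stands. The module is installed in compiled form; this text tells all that it offers.
- The arm moves only by the tool play_rows, never from a script. Its argument "commands" is a list that holds one entry, the list of rows, each a list of 5 numbers: the gripper's target within -1 to 1 (shut at 1, half-way at 0, fully open at -1), then the shift along the tool's x, y, z scaled (see below), then the turn about the tool's z scaled (see below). A call has 1 to 12 rows; each row is the pose to reach, as a shift and turn from the pose commanded when the call began, along the tool's axes at that moment; what a row does not reach only later rows make up. The controller multiplies each number of a shift by 0.2 m and each number of a turn by pi/2 rad. A row lasts 1/12 s, in which the tool goes at most 41.7 mm and 7.16 degrees, less where a joint would pass 70% of its speed; a pose out of reach is approached as far as the arm can. A call with a number of a shift or a turn outside -1 to 1 is refused whole. A call with a gripper value outside its range is refused whole. The fingers move at their own pace and stop on an object; "grip_force" is the grip in N (left out, the last holds). Time passes only in rows, so rows that repeat a pose let the fingers close. It gives the time, the measured TCP pose, the force, the opening and the grip force at its end, in the units of the state.
- get_obs(): the state, without advancing time (a new reading comes with each control period).
- viewer.grab_frame(name): name is "scene" or "top" or "wrist"; returns a dict with "pixels" (420x560x3 uint8, red, green, blue), "fovy" (degrees; the focal length in pixels is half the picture's height over the tangent of half this angle, whatever the lens; pixels are square), "cx", "cy" (the principal point, pixels), "distortion" ([k1, k2, p1, p2, k3] as OpenCV has them; the pictures are not rectified), "world_to_cam" (4x4, takes a point from world to camera coordinates); the wrist camera has in their place "hand_eye" (4x4, takes a point from camera to tool coordinates, whose origin is the TCP and whose axes are the flange's). Camera axes: x right, y up, looking along -z (the intrinsics and any distortion apply to the point x, -y, -z); pixel columns grow to the right and rows downward; lengths in m; the calibration is good to about 2 mm. A picture is of the moment at which its call begins: read the wrist's pose just before it. There is no depth.
- r.hand_in(): hands the job in; it is judged then, once.
Trained networks look in a picture, given as the dict that the camera call returned (one of the last four; its "shot" number tells which), for a name from the list of things; names that differ only in an ending like _2 or _b are one class to them, and where a whole thing is asked for, a point or a joint stands for the part that bears it (a point fixed in the world has none). Each returns a list of dicts, best first, with "score" (0 to 1); they miss things now and then, are a little off and sometimes report something else, mostly with a low value. They report only what shows in the picture. A call takes as long as a camera call.
- viewer.trace(picture, thing): "pixels" (420x560 bool, what is visible of it) and "rect" ([left, top, right, bottom] in pixels, round what is visible of it).
The state is a dict: "clock": time; "joints": joint angles; "qvel": joint speeds; "tau": joint torques, N m; "tcp_pos": TCP position; "orientation": TCP orientation; "contact_force": force on the tool from outside, world axes, zero at the start; "moment": the same for the moment, N m; "grip_width": finger opening in m; "gripper_force": force on a finger pad.
Only numpy, scipy, OpenCV 4.12 (cv2) and the standard library are available. Lean on these libraries where they do the work, as an engineer would, in place of code of your own. Each camera call takes 0.05 s, during which the arm holds its last target. There are 200 camera calls.

## Working session

There is one attempt and no reset: what is moved stays moved. The work goes in short steps, Python scripts to look and compute and a tool call to move; the robot and the scene stay as the last step left them, time stands still between calls to the robot, and variables do not carry over. Pictures are saved under pics/ and viewed, at most 10 in all, crops included, and the job is handed in when it is done.

Besides the shell and the picture viewer there is one more tool, called after ">>>" by a JSON object that holds its "op" and its "data", one argument or row to a line. play_rows: Moves the arm, as the interface text tells. Shifts and turns lie within -1 to 1; 1 stands for 0.2 m of shift or pi/2 rad of turn. Its arguments: {"type":"object","properties":{"commands":{"type":"array","items":{"type":"array","items":{"type":"array","items":{"type":"number","minimum":-1,"maximum":1}}}},"grip_force":{"type":"number"}},"required":["commands"]}

```bash
mkdir -p pics; cat > h.py <<'E'
import numpy as np, cv2
from bench import get_obs, viewer, r
def cam(p):
    H=p["pixels"].shape[0]; f=H/2/np.tan(np.radians(p["fovy"])/2)
    K=np.array([[f,0,p["cx"]],[0,f,p["cy"]],[0,0,1]]); return K,np.array(p["distortion"],float)
def w2c(p,o=None):
    if "world_to_cam" in p: return np.array(p["world_to_cam"])
    T=np.eye(4);T[:3,:3]=cv2.Rodrigues(np.array(o["orientation"],float))[0];T[:3,3]=o["tcp_pos"]
    return np.linalg.inv(T@np.array(p["hand_eye"]))
def onplane(p,uv,z,o=None):
    K,d=cam(p); u=cv2.undistortPoints(np.array(uv,float).reshape(-1,1,2),K,d).reshape(-1,2)
    C=np.linalg.inv(w2c(p,o)); D=np.c_[u[:,0],-u[:,1],-np.ones(len(u))]@C[:3,:3].T; c=C[:3,3]
    return c+D*((z-c[2])/D[:,2])[:,None]
def proj(p,X,o=None):
    K,d=cam(p); W=w2c(p,o); q=np.atleast_2d(X)@W[:3,:3].T+W[:3,3]; q=q*[1,-1,-1]
    return cv2.projectPoints(q,np.zeros(3),np.zeros(3),K,d)[0].reshape(-1,2)
def save(p,n): cv2.imwrite("pics/"+n,p["pixels"][:,:,::-1])
E
python3 - <<'E'
from h import *
o=get_obs(); print({k:np.round(v,3).tolist() for k,v in o.items()})
for n in ["scene","top"]:
    p=viewer.grab_frame(n); save(p,n+"0.png"); C=np.linalg.inv(w2c(p)); print(n,C[:3,3])
    for t,z in [("hatch_pad",.113),("hatch",.112),("stop_top",.122),("power_unit",.1),("cup",.085),("block",.09),("mallet",.06)]:
        for m in viewer.trace(p,t)[:2]:
            ys,xs=np.nonzero(m["pixels"]); c=(xs.mean(),ys.mean())
            print(t,round(m["score"],2),m["rect"],np.round(c,1),len(xs),np.round(onplane(p,c,z)[0],3))
E
```

```text
{'clock': 0.0, 'joints': [-1.376, 0.478, 0.022, 1.556, -0.011, 1.109, -0.083], 'qvel': [-0.001, 0.0, 0.0, 0.0, -0.001, -0.001, -0.0], 'tau': [-0.0, -59.643, 1.607, -28.119, 0.012, 0.009, 0.0], 'tcp_pos': [0.201, 0.644, 0.23], 'orientation': [-0.474, -3.106, 0.003], 'contact_force': [-0.001, -0.428, -1.052], 'moment': [-0.042, -0.007, 0.014], 'gripper_force': 0.0, 'grip_width': 0.085}
scene [ 1.03891904 -0.38815962  0.85548289]
hatch_pad 0.76 [139.0, 191.6, 201.6, 245.1] [169.7 218.8] 2328 [ 0.504 -0.148  0.113]
hatch 0.77 [138.8, 192.4, 198.9, 245.1] [169.2 218.9] 2315 [ 0.503 -0.148  0.112]
stop_top 0.61 [214.6, 203.3, 233.6, 219.8] [224.5 212.7] 214 [ 0.574 -0.065  0.122]
power_unit 0.97 [129.3, 166.7, 260.4, 311.0] [190.6 236.1] 13316 [ 0.557 -0.14   0.1  ]
cup 0.58 [66.7, 221.4, 109.9, 270.7] [ 88.4 244.8] 1470 [ 0.423 -0.29   0.085]
cup 0.21 [257.4, 181.4, 302.8, 237.7] [279. 209.] 1859 [0.623 0.037 0.085]
block 0.7 [255.8, 182.4, 302.0, 238.2] [279.  208.7] 1854 [0.625 0.035 0.09 ]
mallet 0.93 [125.9, 295.9, 273.6, 368.4] [179.8 330.8] 3637 [ 0.678 -0.269  0.06 ]
top [0.31884786 0.06759414 1.43488134]
hatch_pad 0.56 [349.5, 231.2, 405.0, 285.7] [376.  255.7] 1821 [ 0.495 -0.143  0.113]
hatch 0.97 [348.0, 228.4, 406.7, 282.4] [376.2 255.7] 1894 [ 0.496 -0.144  0.112]
hatch 0.73 [277.0, 197.2, 312.2, 238.1] [294.2 218.2] 903 [0.587 0.059 0.112]
stop_top 0.49 [337.9, 217.1, 350.3, 231.2] [343.4 225.5] 150 [ 0.568 -0.063  0.122]
power_unit 0.9 [301.5, 187.8, 423.4, 311.6] [363.3 250.1] 8946 [ 0.511 -0.114  0.1  ]
cup 0.81 [417.0, 286.9, 443.5, 311.8] [431.3 298.4] 671 [ 0.396 -0.28   0.085]
block 0.83 [277.4, 197.6, 315.9, 237.4] [294.1 217.5] 987 [0.594 0.059 0.09 ]
mallet 0.69 [350.6, 171.4, 453.2, 226.8] [413.9 197.4] 1695 [ 0.657 -0.254  0.06 ]
```

View pics/top0.png

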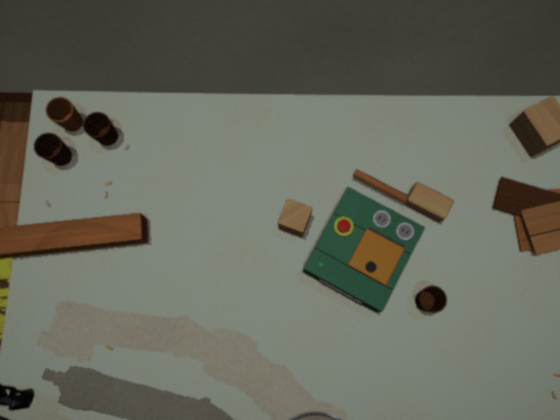

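View pics/scene0.png

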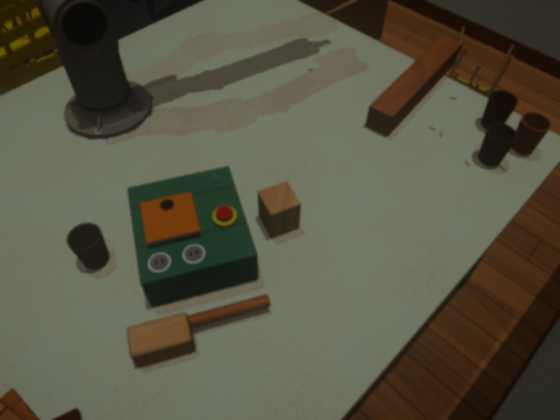

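The top view shows the unit turned on the bench: orange hatch around (376,256) with its black pad at about (371,267), and the stop button at (344,226). The scene view shows the pad at about (167,205). The networks only traced the whole hatch, so I'll find the pad by its dark pixels and work out the move.

```bash
cat > pad.py <<'E'
from h import *
def padpix(p,uv,rad):
    g=p["pixels"].max(2).astype(float); x,y=map(int,uv); ys,xs=np.mgrid[y-rad:y+rad+1,x-rad:x+rad+1]
    w=np.clip(np.percentile(g[ys,xs],60)*.85-g[ys,xs],0,None); w=np.where(w>w.max()*.3,w,0)
    return (w*xs).sum()/w.sum(),(w*ys).sum()/w.sum(),(w>0).sum()
E
python3 - <<'E'
from pad import *
P=[]
for n,uv,rad in [("scene",(167,205),10),("top",(371,267),9)]:
    p=viewer.grab_frame(n); u=padpix(p,uv,rad); X=onplane(p,u[:2],.113)[0]; print(n,np.round(u,1),X.round(4)); P.append(X)
    y=onplane(p,[(224.5,212.7)] if n=="scene" else [(343.4,225.5)],.122)[0]
    hm=viewer.trace(p,"hatch")[0]["pixels"].astype(np.uint8)
    c=cv2.findContours(hm,0,2)[0]; b=cv2.boxPoints(cv2.minAreaRect(max(c,key=cv2.contourArea))); print(onplane(p,b,.112)[:,:2].round(3).tolist(),'stop',y.round(3))
    x,yy=map(int,uv); cv2.imwrite(f"pics/pad_{n}.png",cv2.resize(p["pixels"][yy-40:yy+40,x-40:x+40,::-1],(400,400)))
o=get_obs(); R=cv2.Rodrigues(np.array(o["orientation"]))[0]; X=np.mean(P,0)
print(R.round(3)); print("shift tool",(R.T@(X-o["tcp_pos"])/.2).round(3))
E
python3 -c "
import cv2,numpy as np;cv2.imwrite('pics/pads.png',np.hstack([cv2.imread('pics/pad_scene.png'),cv2.imread('pics/pad_top.png')]))"
```

```text
scene [165.8 202.9 151. ] [ 0.4666 -0.129   0.113 ]
[[0.425, -0.17], [0.478, -0.072], [0.575, -0.126], [0.524, -0.217]] stop [ 0.574 -0.065  0.122]
top [369.8 267.4 107. ] [ 0.4665 -0.1272  0.113 ]
[[0.472, -0.069], [0.571, -0.123], [0.519, -0.217], [0.422, -0.162]] stop [ 0.568 -0.063  0.122]
[[-0.955  0.298 -0.   ]
 [ 0.298  0.955  0.   ]
 [ 0.     0.    -1.   ]]
shift tool [-2.418 -3.291  0.591]
```

View pics/pads.png

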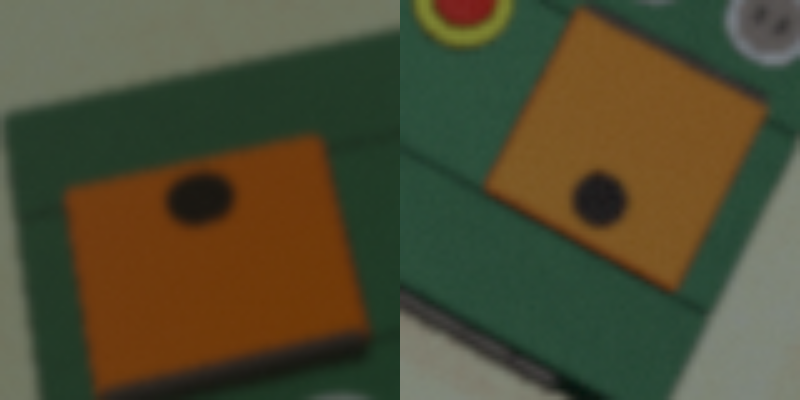

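Both crops show the pad clearly, with centres at about (167,205) in the scene and (371,267) in the top view. That puts it near (0.467,-0.128), with the hatch yawed about -28°. I'll shut the fingers and swing over at height.

>>> {"op": "play_rows", "data": {
  "commands": [
    [[1,-0.2,-0.2,0,0],[1,-0.4,-0.4,0,0],[1,-0.55,-0.55,0,0],[1,-0.7,-0.7,0,0],[1,-0.85,-0.85,0,0],[1,-1,-1,0,0],[1,-1,-1,0,0],[1,-1,-1,0,0],[1,-1,-1,0,0]]
  ]
}}

```text
clock: 1.75
tcp_pos: [0.3339, 0.3921, 0.2317]
orientation: [0.481, 3.104, 0.001]
contact_force: [-0.4, 0.7, 0.3]
grip_width: 0.0003
gripper_force: 0.0
```

>>> {"op": "play_rows", "data": {
  "commands": [
    [[1,-0.15,-0.15,0,0],[1,-0.3,-0.3,0,0],[1,-0.45,-0.45,0,0],[1,-0.6,-0.6,0,0],[1,-0.75,-0.75,0,0],[1,-0.9,-0.9,0,0],[1,-1,-1,0,0],[1,-1,-1,0,0],[1,-1,-1,0,0],[1,-1,-1,0,0]]
  ]
}}

```text
clock: 2.58
tcp_pos: [0.4636, 0.1452, 0.2313]
orientation: [-0.47, -3.106, -0.001]
contact_force: [-0.3, 0.4, 0.1]
grip_width: 0.0
gripper_force: 0.0
```

>>> {"op": "play_rows", "data": {
  "commands": [
    [[1,-0.1,-0.15,0,0],[1,-0.15,-0.3,0,0],[1,-0.2,-0.45,0,0],[1,-0.25,-0.6,0,0.06],[1,-0.3,-0.75,0,0.12],[1,-0.35,-0.9,0,0.12],[1,-0.4,-1,0,0.12],[1,-0.4,-1,0,0.12],[1,-0.4,-1,0,0.12],[1,-0.4,-1,0,0.12]]
  ]
}}

```text
clock: 3.42
tcp_pos: [0.4809, -0.069, 0.2311]
orientation: [-0.758, -3.048, -0.001]
contact_force: [0.2, 0.3, 0.4]
grip_width: 0.0
gripper_force: 0.0
```

```bash
python3 - <<'E'
from h import *
p=viewer.grab_frame("scene"); print("scene",onplane(p,[(167,204.8)],.113)); q=viewer.grab_frame("top"); print("top",onplane(q,[(371,266.8)],.113))
o=get_obs(); w=viewer.grab_frame("wrist"); save(w,"w1.png")
X=np.array([[.4675,-.129,.113],[.4675,-.129,.113]]); print("wrist proj",proj(w,X,o)[0],o["clock"],o["tcp_pos"],o["contact_force"],o["grip_width"])
R=cv2.Rodrigues(np.array(o["orientation"]))[0]; print(R.round(3)); print((R.T@(X[0]-o["tcp_pos"])/.2).round(3))
import pickle; pickle.dump((w,o),open("w1.pkl","wb"))
E
```

```text
scene [[ 0.47210583 -0.13022317  0.113     ]]
top [[ 0.46809422 -0.13024267  0.113     ]]
wrist proj [196.96832218 231.67752609] 3.5167 [ 0.48072637 -0.06918234  0.23113536] [ 0.09539731  0.22270523 -0.17677145] 0.0001008132970717356
[[-0.884  0.468 -0.   ]
 [ 0.468  0.884  0.001]
 [ 0.001  0.    -1.   ]]
[-0.082 -0.295  0.591]
```

View pics/w1.png

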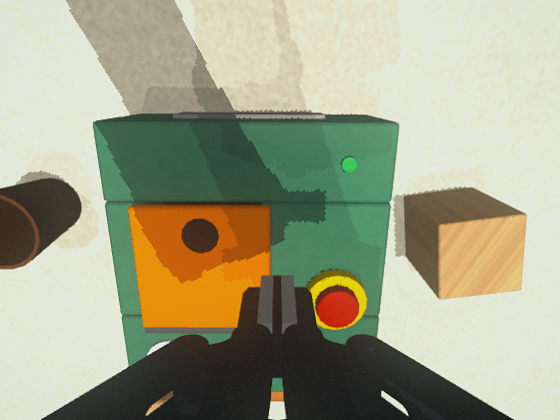

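The wrist view shows the pad at about (200.5,235.5), with the stop button at (338,308) and the hatch squared to the tool. I'll turn that pad pixel into a position.

```bash
python3 - <<'E'
from h import *
import pickle; w,o=pickle.load(open("w1.pkl","rb"))
X=onplane(w,[(200.5,235.5)],.113,o)[0]; o=get_obs(); R=cv2.Rodrigues(np.array(o["orientation"]))[0]
print(X)
for Y in (X,np.array([.4695,-.1302,.113])): print((R.T@(Y-o["tcp_pos"])/.2).round(3))
E
```

```text
[ 0.47133461 -0.12828815  0.113     ]
[-0.097 -0.282  0.591]
[-0.093 -0.294  0.591]
```

>>> {"op": "play_rows", "data": {
  "commands": [
    [[1,-0.05,-0.15,0,0],[1,-0.095,-0.288,0.05,0],[1,-0.095,-0.288,0.15,0],[1,-0.095,-0.288,0.25,0],[1,-0.095,-0.288,0.35,0],[1,-0.095,-0.288,0.43,0],[1,-0.095,-0.288,0.49,0],[1,-0.095,-0.288,0.53,0],[1,-0.095,-0.288,0.55,0],[1,-0.095,-0.288,0.55,0],[1,-0.095,-0.288,0.55,0]]
  ]
}}

```text
clock: 4.48
tcp_pos: [0.4705, -0.1311, 0.1217]
orientation: [0.763, 3.047, 0.0]
contact_force: [-0.6, 0.0, -0.2]
grip_width: 0.0002
gripper_force: 0.0
```

```bash
python3 - <<'E'
from h import *
o=get_obs(); w=viewer.grab_frame("wrist"); s=viewer.grab_frame("scene")
u=proj(s,[.4705,-.129,.113])[0].astype(int); c=s["pixels"][u[1]-50:u[1]+30,u[0]-40:u[0]+40]
print(o["clock"],o["tcp_pos"],o["contact_force"])
cv2.imwrite("pics/w2.png",np.hstack([cv2.resize(w["pixels"],(480,360)),cv2.resize(c,(320,360))])[:,:,::-1])
E
```

```text
4.4833 [ 0.47046721 -0.13105751  0.12165822] [-0.60657885  0.03479077 -0.17411346]
```

View pics/w2.png

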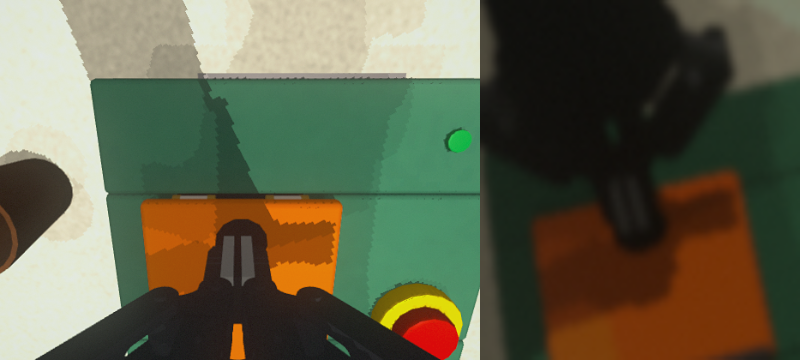

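The fingertips, at about (243,235), cover the pad and stand clear of the stop button. Now I'll press slowly.

>>> {"op": "play_rows", "data": {
  "commands": [
    [[1,0,0,0.02,0],[1,0,0,0.035,0],[1,0,0,0.045,0],[1,0,0,0.055,0],[1,0,0,0.062,0],[1,0,0,0.068,0],[1,0,0,0.068,0],[1,0,0,0.068,0]]
  ]
}}

```text
clock: 5.25
tcp_pos: [0.4702, -0.1312, 0.1077]
orientation: [0.764, 3.047, 0.0]
contact_force: [0.1, 1.7, 1.2]
grip_width: 0.0
gripper_force: 1.0
```

>>> {"op": "play_rows", "data": {
  "commands": [
    [[1,0,0,0.004,0],[1,0,0,0.008,0],[1,0,0,0.008,0],[1,0,0,0.008,0]]
  ]
}}

```text
clock: 5.58
tcp_pos: [0.4702, -0.1313, 0.1061]
orientation: [0.764, 3.047, 0.0]
contact_force: [1.1, 1.4, 2.4]
grip_width: -0.0
gripper_force: 1.1
```

>>> {"op": "play_rows", "data": {
  "commands": [
    [[1,0,0,0.003,0],[1,0,0,0.006,0],[1,0,0,0.006,0],[1,0,0,0.006,0]]
  ]
}}

```text
clock: 5.92
tcp_pos: [0.4703, -0.1312, 0.1056]
orientation: [0.764, 3.047, 0.001]
contact_force: [-2.6, 2.2, 12.9]
grip_width: -0.0001
gripper_force: 6.3
```

The force has risen to 13 N, so the pad is at its hard stop. Withdrawing straight up, quickly.

>>> {"op": "play_rows", "data": {
  "commands": [
    [[1,0,0,-0.2,0],[1,0,0,-0.4,0],[1,0,0,-0.6,0],[1,0,0,-0.75,0],[1,0,0,-0.85,0],[1,0,0,-0.9,0],[1,0,0,-0.9,0],[1,0,0,-0.9,0],[1,0,0,-0.9,0],[1,0,0,-0.9,0],[1,0,0,-0.9,0],[1,0,0,-0.9,0]]
  ]
}}

```text
clock: 6.92
tcp_pos: [0.4696, -0.1313, 0.2839]
orientation: [-0.764, -3.045, 0.001]
contact_force: [0.2, -0.3, -0.9]
grip_width: -0.0002
gripper_force: 0.0
```

>>> {"op": "play_rows", "data": {
  "commands": [
    [[1,0.1,0.15,0,0],[1,0.1,0.3,0,0],[1,0.1,0.45,0,0],[1,0.1,0.6,0,0],[1,0.1,0.75,0,0],[1,0.1,0.9,0,0],[1,0.1,0.9,0,0],[1,0.1,0.9,0,0],[1,0.1,0.9,0,0],[1,0.1,0.9,0,0],[1,0.1,0.9,0,0],[1,0.1,0.9,0,0]]
  ]
}}

```text
clock: 7.92
tcp_pos: [0.5371, 0.0358, 0.285]
orientation: [0.767, 3.047, 0.0]
contact_force: [0.1, 0.4, -0.5]
grip_width: 0.0002
gripper_force: 0.0
```

>>> {"op": "play_rows", "data": {
  "commands": [
    [[1,0,0,0,0],[1,0,0,0,0],[1,0,0,0,0],[1,0,0,0,0],[1,0,0,0,0],[1,0,0,0,0],[1,0,0,0,0],[1,0,0,0,0],[1,0,0,0,0],[1,0,0,0,0],[1,0,0,0,0],[1,0,0,0,0]]
  ]
}}

```text
clock: 8.92
tcp_pos: [0.5374, 0.0368, 0.2849]
orientation: [-0.764, -3.047, 0.0]
contact_force: [-0.5, 1.0, 0.3]
grip_width: -0.0001
gripper_force: 0.0
```

>>> {"op": "play_rows", "data": {
  "commands": [
    [[1,0,0,0,0],[1,0,0,0,0],[1,0,0,0,0],[1,0,0,0,0],[1,0,0,0,0],[1,0,0,0,0],[1,0,0,0,0],[1,0,0,0,0],[1,0,0,0,0],[1,0,0,0,0],[1,0,0,0,0],[1,0,0,0,0]]
  ]
}}

```text
clock: 9.92
tcp_pos: [0.5374, 0.0369, 0.2849]
orientation: [-0.764, -3.047, -0.0]
contact_force: [-0.5, -0.6, 0.4]
grip_width: -0.0001
gripper_force: 0.0
```

```bash
python3 - <<'E'
from h import *
t=viewer.grab_frame("top"); s=viewer.grab_frame("scene"); print(get_obs()["clock"])
cv2.imwrite("pics/end.png",np.hstack([cv2.resize(t["pixels"][160:340,260:460],(400,360)),cv2.resize(s["pixels"][150:330,70:270],(400,360))])[:,:,::-1])
E
```

```text
10.0167
```

View pics/end.png

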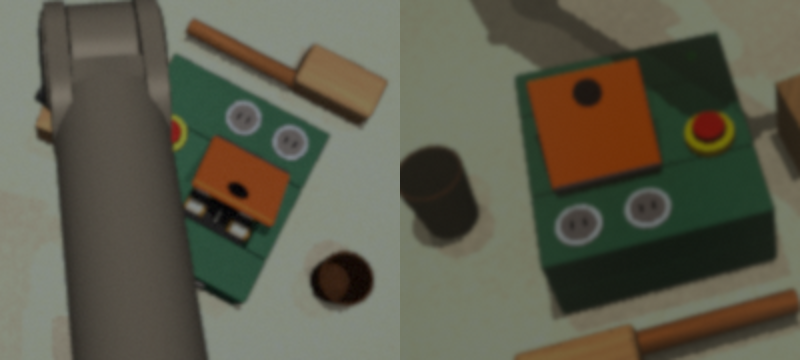

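The hatch stands open in both views: the fuses show beneath it in the top view, and in the scene view the pad has moved to about (163.5,196.5). Cup, mallet and button are as they were. One check of the opening angle before I hand in.

```bash
python3 - <<'E'
from h import *
s=viewer.grab_frame("scene"); d=np.array([.881,-.472,0]); h=np.array([.4705,-.130,.109])+.083*d
for a in (0,.4,.6,.75): print(a,proj(s,h-.083*np.cos(a)*d+[0,0,.083*np.sin(a)+.004])[0].round(1))
print([ (m["score"],m["rect"]) for m in viewer.trace(s,"block")[:1]+viewer.trace(s,"cup")[:1]+viewer.trace(s,"mallet")[:1]])
E
```

```text
0 [166.6 204.3]
0.4 [164.1 196.5]
0.6 [163.3 194.8]
0.75 [162.9 194.6]
[(0.91, [256.7, 181.6, 303.3, 237.9]), (0.59, [67.0, 223.6, 107.6, 270.6]), (0.79, [125.4, 293.9, 270.1, 366.4])]
```

```bash
python3 - <<'E'
from h import *
s=viewer.grab_frame("top"); d=np.array([.881,-.472,0]); h=np.array([.4705,-.130,.109])+.083*d
for a in (0,.4,.6,.75): print(a,proj(s,h-(.083*np.cos(a)+.003*np.sin(a))*d+[0,0,.083*np.sin(a)+.004])[0].round(1))
E
```

```text
0 [370.9 265.8]
0.4 [373.9 262.3]
0.6 [376.3 258.8]
0.75 [378.3 255.6]
```

The pad sits at about (379,255) in the top view, which matches wide open (0.75 rad).

```bash
python3 -c "
from bench import r; print(r.hand_in())"
```

```text
the job is handed in; nothing more can be done
None
```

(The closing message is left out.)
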